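Seat the turned lid of a powder pot

ROBOT

A 6-joint arm with a two-finger parallel gripper is mounted at the origin on the work surface. World frame = base frame: x ahead of the robot, y to its left, z up, the work surface at z = 0. Lengths are in m, angles in rad, forces in N, time in s.
With the tool pointing down it reaches from about 0.375 to 0.9 m from the base axis. Payload 3.1 kg.
Tool frame: the origin (TCP) lies at the very end of the fingers, on their centre line; the grasp point (between the pads) lies 19 mm behind it (robot.grip_depth is the distance from the TCP to the grasp point, in m); z points along the fingers, y is the direction in which the jaws open and shut (so a half turn about z gives the same grasp; the last joint's range is limited). The gripper opens to 87 mm and grips with 3 to 60 N. Pads are 19 mm wide; open, the fingers measure 117 mm over their backs; the gripper's body (75 mm by 190 mm) begins 51 mm behind the grasp point.
Start: joints at [0.923, 0.527, 1.433, -0, 1.181, -0.178], TCP at [0.282, 0.558, 0.223] pointing down, gripper open.
Joint ranges: [-3.08, 3.08], [-0.75, 2.2], [0.22, 2.44], [-1.43, 4.57], [0, 2.65], [-2.85, 2.85]. Speed limits (rad/s): [2.79, 2.79, 3.14, 3.14, 3.14, 3.14].

INTERFACE

Orientations are given as a unit quaternion [x, y, z, w].
In Python, from rig import robot gives the robot as it stands.
- The arm moves only by the tool drive_tool, never from a script. Its argument "series" is a list of rows, each a list of 7 numbers: the shift along the tool's x, y, z in m, then the turn, a rotation vector about the tool's x, y, z in degrees, then the opening, from 0 (shut) to 1 (fully open). A call has 1 to 5 rows; each row shifts and turns the commanded pose from where the row before left it, along the tool's axes as they then stand; what a row does not reach is not made up. A row lasts 1/8 s, in which the tool goes at most 62.5 mm and 10.7 degrees, less where a joint would pass 70% of its speed; a pose out of reach is approached as far as the arm can. A call is refused whole if a number of a shift passes 0.0625 or a number of a turn 10.7, either way. A call with a gripper value outside its range is refused whole. The fingers move at their own pace and stop on an object; "squeeze" is the grip in N (left out, the last holds). Time passes only in rows, so rows that do not move let the fingers close. It gives the time, the measured TCP pose, the force and the opening at its end, in the units of the state.
- robot.get_obs(): the state, without advancing time (a new reading comes with each control period).
- robot.camera(name): name is "scene" or "side" or "wrist"; returns (picture, depth): 480x640x3 uint8, blue, green, red; 480x640 float32, m along the optical axis (not along the pixel's ray), 0 where there is no reading.
- robot.camera_model(name): a dict with "fx", "fy", "cx", "cy" (pixels), "R" (3x3) and "t" (3): a world point X has camera coordinates R X + t. Camera axes: x right, y down, z forward; pixel columns grow to the right and rows downward; lengths in m; the calibration is good to about 2 mm. The wrist camera is an equidistant fisheye: a pixel r from the principal point sees the ray r / f radians off the axis. A picture is of the moment at which its call begins: read the wrist's pose just before it. camera_model takes no time and is no camera call; for the wrist camera it gives the pose at the moment of the call.
- robot.hand_in(): hands the job in, once; it reports no verdict.
The state is a dict: "time": time; "q": joint angles; "joint_velocities": joint speeds; "joint_torque": joint torques, N m; "position": TCP position; "tool_rot": TCP orientation; "ft_force": force on the tool from outside, world axes, zero at the start; "moment": the same for the moment, N m; "grip_width": finger opening in m.
Only numpy, scipy, OpenCV 4.12 (cv2) and the standard library are available. Lean on these libraries where they do the work, as an engineer would, in place of code of your own. Each camera call takes 0.05 s, during which the arm holds its last target. There are 200 camera calls.

TASK

One of the two powder pots has its lid turned out of line: the lid's two tongues are riding on top of the rim. Turn that lid by its handle until the tongues are over the notches in the pot's rim, seat it fully home so that it lies level and flush, and let go; do not disturb the other pot's lid, which is already home.

Things in the scene. Friction and masses are not known exactly. Their poses are not given: they have to be found in the camera images.
- pot: Steel pot bolted down, 156 mm across, rim 100 mm above its origin (centre of underside, z up). Its rim wall, 5 mm thick, has two notches 44 mm wide, 18 mm deep, on its own +x and -x sides. Its loose lid rides 10 mm too high at first, tongues lying on the rim 28 to 90 deg out of line, either way. Within 10 deg of line they drop in. Home, the lid rests on a ledge, its top flush with the rim.
- lid_grip (a point): Handle centre of that pot's lid (0.3-0.65 kg): a disc 140 mm across, 18 thick, its lowest 8 mm always inside the rim with 3 mm play; two tongues 16 wide reach 89 mm from the axis on its +x and -x; ends alike, any fits. Handle: black bar along lid x, 90 long, 16 wide, 16 high, on end posts; centre 32 mm above the disc's top, 142 mm above the pot's origin at first, 132 when home; z up.
- other_pot: The second pot, the same in every way as the first, bolted down a hand's width or more away; left and right may be swapped. Origin at the centre of its underside, notches on its own +x and -x sides. On both pots a thin dark seal on the ledge shows in an empty notch, and small wire loops stick out on the pot's own +y and -y sides, a quarter turn from the notches.
- other_lid_grip (a point): Handle centre of the second pot's lid, the same as the first lid but already home: tongues down in the notches, top flush with the rim, this point 132 mm above the bench. To be left alone.
Things that resemble listed ones, but are neither listed nor needed, are in the scene too. Leave any turquoise look-alike of the pot alone.

How it is judged:
By the outcome, as a careful person would: the job done as asked, in the order asked, and still so for the second after the job is handed in, with the robot touching nothing.
It also fails if it takes over 35 s, if anything falls off the work surface, if the arm or the gripper's body presses on something with over 40 N, if the wrist force passes 120 N, or if a joint passes its speed limit or range.

## Working session

There is one attempt and no reset: what is moved stays moved. The work goes in short steps, Python scripts to look and compute and a tool call to move; the robot and the scene stay as the last step left them, time stands still between calls to the robot, and variables do not carry over. Pictures are saved under pics/ and viewed, about 8 in all and at most 12, crops included, and the job is handed in when it is done.

Besides the shell and the picture viewer there is one more tool, called after "Call:" in YAML: its name, and indented under it one key for each argument. drive_tool: Moves the arm, as the interface text tells. Its arguments: {"type":"object","properties":{"series":{"type":"array"},"squeeze":{"type":"number"}},"required":["series"]}

```bash
mkdir -p pics
cat > h.py <<'E'
import numpy as np, cv2
from rig import robot
def pts(name,d):
    m=robot.camera_model(name); v,u=np.mgrid[0:480,0:640]
    x=(u-m['cx'])/m['fx'];y=(v-m['cy'])/m['fy']
    c=np.stack([x*d,y*d,d],-1)
    return (c-np.array(m['t']))@np.array(m['R'])
E
python3 - <<'E'
from h import *
for n in ('scene','side'):
    p,d=robot.camera(n); cv2.imwrite(f'pics/{n}1.png',p); np.savez(f'{n}1.npz',p=p,d=d,X=pts(n,d))
o=robot.get_obs(); print(o['time'],o['position'],o['tool_rot'])
E
```

```text
0.1 [0.28194682 0.55705034 0.22165661] [ 2.32267480e-01  9.72651444e-01 -9.03712601e-04 -4.11230646e-04]
```

View pics/scene1.png

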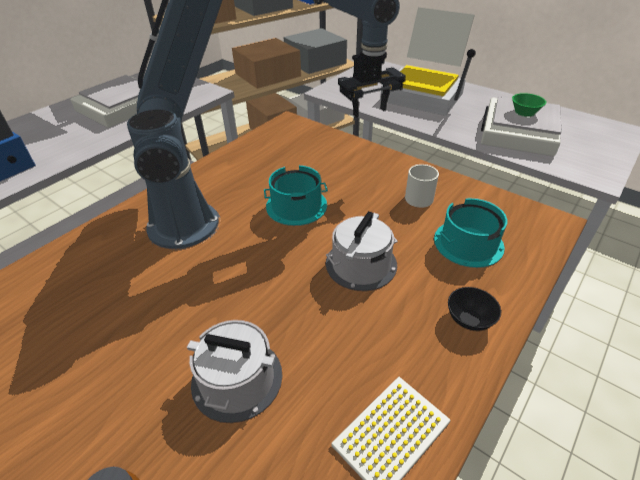

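View pics/side1.png

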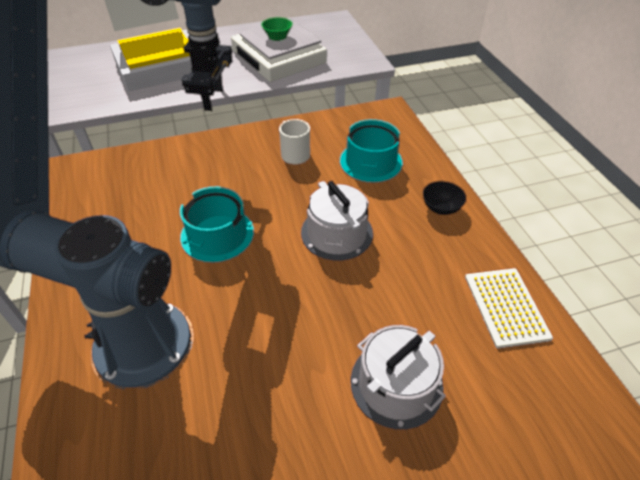

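Run:
```python
from h import *
a=np.load('scene1.npz');b=np.load('side1.npz')
c=[cv2.resize(a['p'][195:295,310:410],(400,300) and (400,300)) if 0 else cv2.resize(x,(400,300),interpolation=cv2.INTER_CUBIC) for x in
 (a['p'][200:290,305:425],a['p'][315:420,165:305],b['p'][175:265,280:400],b['p'][320:425,335:475])]
cv2.imwrite('pics/crop1.png',np.vstack([np.hstack(c[:2]),np.hstack(c[2:])]))
for n,z in (('scene',a),('side',b)):
    X=z['X'];p=z['p'].astype(int);ok=z['d']>0
    grey=(p.max(2)-p.min(2)<30)&(p.mean(2)>110); blk=p.max(2)<60
    for nm,cu in (('far',(362,250) if n=='scene' else (338,215)),('near',(232,365) if n=='scene' else (402,365))):
        v,u=np.mgrid[0:480,0:640]; w=ok&(np.hypot(u-cu[0],v-cu[1])<60)
        h=w&blk&(X[...,2]>.115)&(X[...,2]<.17)
        P=X[h]; q=P[P[:,2]>np.percentile(P[:,2],60)]; c0=np.median(q,0); 
        # top of bar
        bar=P[(abs(P[:,2]-np.percentile(P[:,2],90))<.006)]
        m=bar[:,:2].mean(0); e,V=np.linalg.eigh(np.cov((bar[:,:2]-m).T)); ax=V[:,1]; s=(bar[:,:2]-m)@ax
        mid=m+ax*(s.max()+s.min())/2
        g=w&grey&(X[...,2]>.085)&(X[...,2]<.125)&(np.hypot(X[...,0]-mid[0],X[...,1]-mid[1])<.06)
        print(n,nm,'bar top z',np.percentile(bar[:,2],[50,95]),'mid',mid,'ang',np.degrees(np.arctan2(ax[1],ax[0]))%180,'len',np.ptp(s),'disc z',np.median(X[g][:,2]),len(bar))
```

```text
scene far bar top z [0.14839806 0.15013942] mid [0.51720053 0.18210029] ang 102.17020683172427 len 0.0886075949642966 disc z 0.10875924264702998 149
scene near bar top z [0.13888841 0.14104676] mid [ 0.49830365 -0.2572073 ] ang 24.342685898507455 len 0.08877612151545344 disc z 0.09916216139679687 342
side far bar top z [0.15050805 0.15301376] mid [0.51242635 0.1811464 ] ang 100.77156510524038 len 0.0838865421472478 disc z 0.11137559980161764 109
side near bar top z [0.14048892 0.14305503] mid [ 0.49513739 -0.25807145] ang 24.387751860988914 len 0.08549960179048982 disc z 0.10094568106031253 273
```

View pics/crop1.png

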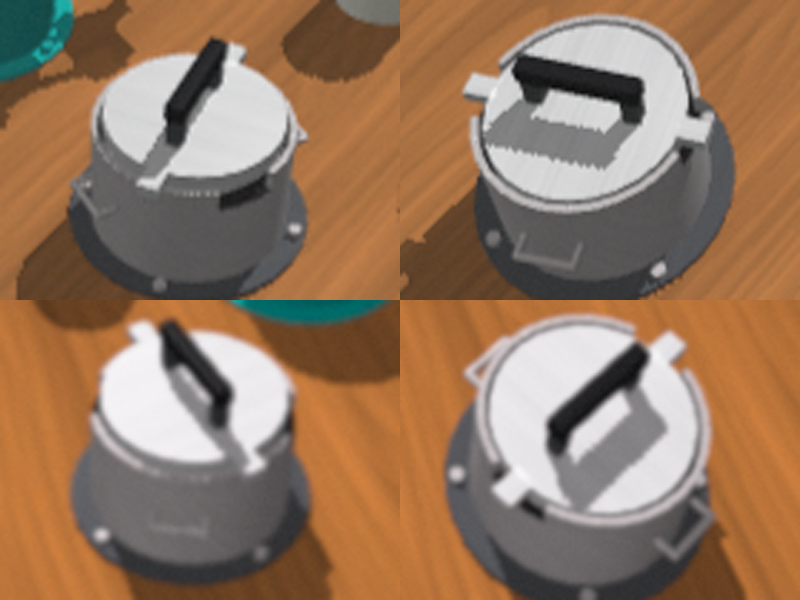

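Run:
```python
from h import *
v,u=np.mgrid[0:480,0:640]
for n,cu in (('scene',(362,250)),('side',(338,215))):
    z=np.load(n+'1.npz');X=z['X'];p=z['p'].astype(int);ok=(z['d']>0)&(np.hypot(u-cu[0],v-cu[1])<65)
    for C in ((.515,.1816),):
        r=np.hypot(X[...,0]-C[0],X[...,1]-C[1]); th=np.degrees(np.arctan2(X[...,1]-C[1],X[...,0]-C[0]))
        # pot centre: circle fit of outer wall
        w=ok&(X[...,2]>.045)&(X[...,2]<.078)&(r<.083)&(r>.07); P=X[w][:,:2]
        A=np.c_[2*P,np.ones(len(P))]; s=np.linalg.lstsq(A,(P**2).sum(1),rcond=None)[0]
        print(n,'wall fit',s[:2],np.sqrt(s[2]+s[:2]@s[:2]))
        k=ok&(p.max(2)<70)&(X[...,2]>.074)&(X[...,2]<.104)&(r<.085)&(r>.055)
        print(' dark notch:',k.sum(),[ (int(a),round(b,3),round(c,3)) for a,b,c in list(zip(th[k],r[k],X[k][:,2]))[::6]])
        print(' range',np.percentile(th[k],[5,50,95]) if k.any() else '')
        l=ok&(X[...,2]>.03)&(X[...,2]<.099)&(r>.084)&(r<.12)
        print(' loops:',[(int(a),round(b,3),round(c,3)) for a,b,c in list(zip(th[l],r[l],X[l][:,2]))[::5]])
```

```text
scene wall fit [0.51454997 0.18553814] 0.07804262900668336
 dark notch: 82 [(-153, np.float64(0.069), np.float64(0.081)), (-12, np.float64(0.069), np.float64(0.091)), (-7, np.float64(0.064), np.float64(0.08)), (-15, np.float64(0.062), np.float64(0.081)), (-7, np.float64(0.073), np.float64(0.083)), (-12, np.float64(0.066), np.float64(0.079)), (-33, np.float64(0.061), np.float64(0.082)), (-21, np.float64(0.067), np.float64(0.082)), (-10, np.float64(0.074), np.float64(0.079)), (-24, np.float64(0.068), np.float64(0.081)), (-13, np.float64(0.074), np.float64(0.079)), (-25, np.float64(0.071), np.float64(0.081)), (-36, np.float64(0.07), np.float64(0.081)), (-37, np.float64(0.073), np.float64(0.081))]
 range [-36.73168511 -19.897792    -1.89141419]
 loops: [(59, np.float64(0.096), np.float64(0.063)), (53, np.float64(0.097), np.float64(0.064)), (51, np.float64(0.09), np.float64(0.062)), (-130, np.float64(0.085), np.float64(0.06)), (-127, np.float64(0.095), np.float64(0.061)), (-123, np.float64(0.091), np.float64(0.061)), (-120, np.float64(0.093), np.float64(0.059)), (-116, np.float64(0.09), n
[... 226 characters left out ...]
 np.float64(0.059))]
side wall fit [0.51551656 0.18505819] 0.07643969841946859
 dark notch: 6 [(-13, np.float64(0.072), np.float64(0.082))]
 range [-23.4561454  -19.63658471 -14.89882752]
 loops: [(-129, np.float64(0.086), np.float64(0.065)), (-126, np.float64(0.092), np.float64(0.066)), (-119, np.float64(0.087), np.float64(0.065)), (-128, np.float64(0.094), np.float64(0.063)), (-120, np.float64(0.088), np.float64(0.062)), (-113, np.float64(0.087), np.float64(0.062)), (-104, np.float64(0.087), np.float64(0.062)), (-120, np.float64(0.091), np.float64(0.06)), (-112, np.float64(0.091), np.float64(0.063)), (-105, np.float64(0.09), np.float64(0.062)), (-105, np.float64(0.094), np.float64(0.063))]
```

Call:
drive_tool:
  series:
    - [-0.05,-0.03,0,0,0,0,1]
    - [-0.05,-0.03,0,0,0,0,1]
    - [-0.05,-0.03,0,0,0,0,1]
    - [-0.05,-0.03,0,0,0,0,1]
    - [-0.05,-0.03,0,0,0,0,1]

```text
time: 0.72
position: [0.4382, 0.3091, 0.2223]
tool_rot: [0.232, 0.973, -0.0, -0.0]
ft_force: [0.5, 1.1, -0.8]
grip_width: 0.087
```

Call:
drive_tool:
  series:
    - [0,0,0,0,0,10.3,1]
    - [0,0,0,0,0,10.3,1]
    - [0,0,0,0,0,10.3,1]
    - [0,0,0,0,0,10.3,1]
    - [0,0,0,0,0,10.3,1]

```text
time: 1.35
position: [0.4373, 0.3106, 0.2221]
tool_rot: [0.634, 0.773, -0.0, -0.0]
ft_force: [0.2, 0.2, -0.1]
grip_width: 0.0869
```

Call:
drive_tool:
  series:
    - [0,0,0,0,0,0,1]

```text
time: 1.48
position: [0.4373, 0.3107, 0.2222]
tool_rot: [0.631, 0.776, -0.0, -0.0]
ft_force: [0.2, 0.6, -0.2]
grip_width: 0.0868
```

```bash
cat > g.py <<'E'
from h import *
from scipy.spatial.transform import Rotation as Ro
def rep(T,ang):
    o=robot.get_obs(); R=Ro.from_quat(o['tool_rot']).as_matrix()
    x=np.degrees(np.arctan2(R[1,0],R[0,0]))
    d=(ang-x+90)%180-90
    print('t',o['time'],'pos',o['position'].round(4),'z',R[:,2].round(4),'xyaw',round(x,2),'turn z by',round(-d,2),'tool shift',(R.T@(np.array(T)-o['position'])).round(4),'F',np.round(o['ft_force'],1),'M',np.round(o['moment'],2),'w',o['grip_width'],'q6',round(o['q'][5],2))
E
python3 - <<'E'
from g import *
rep((.5148,.1825,.180),101.5)
p,d=robot.camera('wrist'); cv2.imwrite('pics/wrist1.png',p)
E
```

```text
t 1.475 pos [0.4373 0.3107 0.2222] z [-8.e-04 -4.e-04 -1.e+00] xyaw 101.76 turn z by 0.26 tool shift [-0.1413  0.0498  0.0422] F [ 0.2  0.6 -0.2] M [-0.04  0.03 -0.03] w 0.08681690804188977 q6 0.2
```

Call:
drive_tool:
  series:
    - [-0.047,0.0166,0,0,0,0,1]
    - [-0.047,0.0166,0,0,0,0,1]
    - [-0.047,0.0166,0,0,0,0,1]
    - [0,0,0.02,0,0,0,1]
    - [0,0,0,0,0,0,1]

```text
time: 2.15
position: [0.5137, 0.1819, 0.2012]
tool_rot: [0.631, 0.775, -0.002, -0.001]
ft_force: [-0.6, 0.5, -0.3]
grip_width: 0.0872
```

Run:
```python
from g import *
rep((.5148,.1825,.123),101.5)
m=robot.camera_model('wrist'); p,d=robot.camera('wrist'); cv2.imwrite('pics/wrist2.png',p); np.savez('w2.npz',p=p,d=d,**m)
```

```text
t 2.15 pos [0.5137 0.1819 0.2012] z [-4.2e-03 -5.0e-04 -1.0e+00] xyaw 101.68 turn z by 0.18 tool shift [0.0003 0.0015 0.0782] F [-0.6  0.5 -0.3] M [-0.06  0.08  0.03] w 0.08715084174242904 q6 -0.07
```

View pics/wrist2.png

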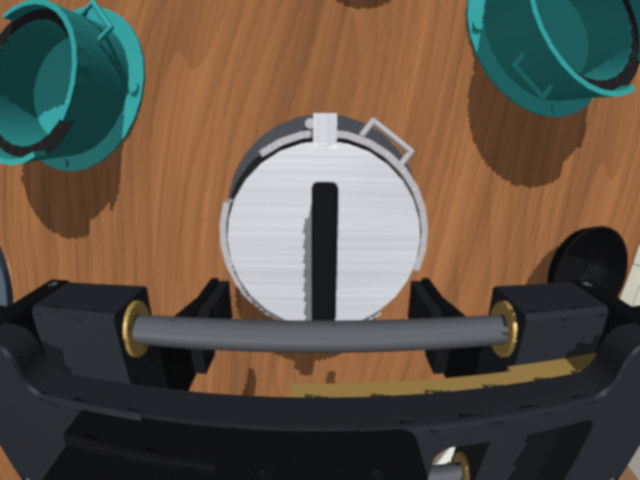

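Run:
```python
from h import *
w=np.load('w2.npz'); R=w['R'];t=w['t']
def g(u,v,z):
    x=(u-w['cx'])/w['fx'];y=(v-w['cy'])/w['fy'];r=np.hypot(x,y)
    c=np.array([np.sin(r)*x/r,np.sin(r)*y/r,np.cos(r)]); D=c@R; O=-R.T@t
    return (O+D*(z-O[2])/D[2])[:2]
C=np.array([.5148,.1845])
for n,u,v,z in (('tongue',325,115,.11),('barfar',325,183,.15),('disc left',226,232,.11),('disc right',422,232,.11),('notch a',261,154,.1),('notch b',225,200,.1),('notch r',423,270,.1),('loop a',374,119,.062),('loop b',412,150,.062),('loop root a',362,134,.062),('loop root b',402,160,.062)):
    P=g(u,v,z); q=P-C; print(n,P.round(4),np.degrees(np.arctan2(q[1],q[0])).round(1),np.hypot(*q).round(4))
p=w['p'].astype(int)
for row in (195,220,250,280,300):
    k=np.where(p[row,290:360].max(1)<50)[0]+290; print(row,g((k.min()+k.max())/2,row,.15).round(4),k.min(),k.max())
```

```text
tongue [0.4976 0.2712] 101.2 0.0884
barfar [0.5056 0.2305] 101.3 0.0469
disc left [0.4447 0.1779] -174.7 0.0704
disc right [0.5823 0.2065] 18.0 0.071
notch a [0.4589 0.2363] 137.2 0.0762
notch b [0.4383 0.1987] 169.5 0.0778
notch r [0.5949 0.1757] -6.3 0.0806
loop a [0.5363 0.2798] 77.3 0.0977
loop b [0.5724 0.2625] 53.6 0.097
loop root a [0.5295 0.2657] 79.8 0.0825
loop root b [0.5661 0.2525] 53.0 0.0852
195 [0.5068 0.2236] 313 336
220 [0.5095 0.209 ] 313 335
250 [0.513 0.191] 312 335
280 [0.5169 0.1722] 313 334
300 [0.5197 0.1589] 313 334
```

Call:
drive_tool:
  series:
    - [0.0024,0.0013,0.039,0,0,0.3,1]
    - [0,0,0.035,0,0,0,1]
    - [0,0,0.0035,0,0,0,1]
    - [0,0,0,0,0,0,1]

```text
time: 2.7
position: [0.5162, 0.186, 0.126]
tool_rot: [0.633, 0.774, 0.001, 0.0]
ft_force: [0.3, -0.3, -0.2]
grip_width: 0.0873
```

Call:
drive_tool:
  series:
    - [0,0,0,0,0,0,0]
    - [0,0,0,0,0,0,0]
    - [0,0,0,0,0,0,0]
    - [0,0,0,0,0,0,0]
    - [0,0,0,0,0,0,0]
  squeeze: 35

```text
time: 3.32
position: [0.5156, 0.1853, 0.1251]
tool_rot: [0.634, 0.774, 0.0, 0.0]
ft_force: [-0.4, 0.5, -0.4]
grip_width: 0.045
```

Run:
```python
from g import *
rep((.5148,.1845,.123),155.5)
```

```text
t 3.325 pos [0.5156 0.1853 0.1251] z [ 1.e-04 -0.e+00 -1.e+00] xyaw 101.34 turn z by -54.16 tool shift [-0.0006 -0.001   0.0021] F [-0.4  0.5 -0.4] M [-0.05  0.06 -0.02] w 0.04503779975361221 q6 -0.06
```

Call:
drive_tool:
  series:
    - [0,0,0.001,0,0,0,0]
    - [0,0,0,0,0,0,0]
    - [0,0,0,0,0,0,0]
    - [0,0,0,0,0,0,0]
    - [0,0,0,0,0,0,0]
  squeeze: 35

```text
time: 3.95
position: [0.5155, 0.1853, 0.124]
tool_rot: [0.634, 0.774, -0.0, -0.0]
ft_force: [-1.1, 0.5, -1.1]
grip_width: 0.0152
```

Call:
drive_tool:
  series:
    - [0,0,-0.001,0,0,0,0]
    - [0,0,0,0,0,0,0]

```text
time: 4.2
position: [0.5153, 0.1853, 0.1248]
tool_rot: [0.634, 0.774, -0.0, -0.0]
ft_force: [0.4, -0.0, -3.1]
grip_width: 0.0157
```

Run:
```python
from g import *
rep((.5148,.1845,.123),155.5)
```

```text
t 4.2 pos [0.5153 0.1853 0.1248] z [-7.e-04 -1.e-04 -1.e+00] xyaw 101.34 turn z by -54.16 tool shift [-0.0007 -0.0007  0.0018] F [ 0.4 -0.  -3.1] M [-0.08  0.07 -0.02] w 0.015735609951304793 q6 -0.06
```

Call:
drive_tool:
  series:
    - [0,0,0,0,0,-7,0]
    - [0,0,0,0,0,-9,0]
    - [0,0,0,0,0,-9,0]
    - [0,0,0,0,0,-9,0]
    - [0,0,0,0,0,-9,0]

```text
time: 4.82
position: [0.5153, 0.1853, 0.1247]
tool_rot: [0.304, 0.953, -0.0, -0.0]
ft_force: [-0.8, 0.1, -3.3]
grip_width: 0.0154
```

Call:
drive_tool:
  series:
    - [0,0,0,0,0,-7,0]
    - [0,0,0,0,0,-4.2,0]
    - [0,0,0,0,0,0,0]

```text
time: 5.2
position: [0.5154, 0.1853, 0.1248]
tool_rot: [0.212, 0.977, -0.0, -0.0]
ft_force: [0.4, -0.0, -2.6]
grip_width: 0.0159
```

Run:
```python
from g import *
rep((.5148,.1845,.123),155.5)
m=robot.camera_model('wrist'); p,d=robot.camera('wrist'); cv2.imwrite('pics/wrist3.png',p); np.savez('w3.npz',p=p,d=d,**m)
s,_=robot.camera('scene');t,_=robot.camera('side')
f=lambda x:cv2.resize(x,(400,300),interpolation=cv2.INTER_CUBIC)
cv2.imwrite('pics/c3.png',np.vstack([f(p[80:380,120:520]),np.hstack([f(s[200:290,305:425])])]))
```

```text
t 5.2 pos [0.5154 0.1853 0.1248] z [-6.e-04 -1.e-04 -1.e+00] xyaw 155.49 turn z by -0.01 tool shift [ 0.0002 -0.001   0.0018] F [ 0.4 -0.  -2.6] M [-0.01 -0.02 -0.04] w 0.015939788280472017 q6 -1.0
```

View pics/c3.png

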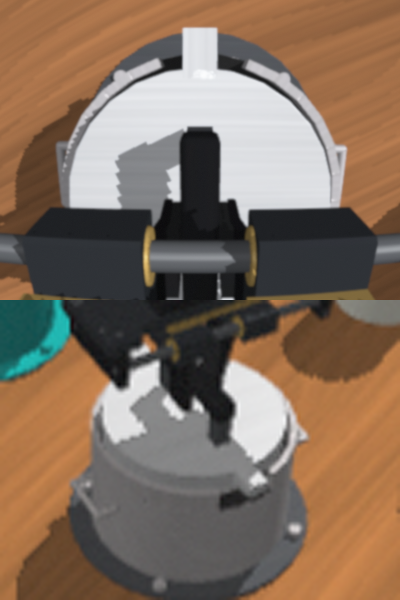

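The tongue (crop x 183–217) sits centred between the notch edges (160 and 246), so the lid can go down.

Call:
drive_tool:
  series:
    - [0,0,0.003,0,0,0,0]
    - [0,0,0.003,0,0,0,0]
    - [0,0,0.002,0,0,0,0]
    - [0,0,0.001,0,0,0,0]
    - [0,0,0,0,0,0,0]

```text
time: 5.98
position: [0.5156, 0.1853, 0.116]
tool_rot: [0.212, 0.977, -0.0, -0.0]
ft_force: [0.7, -0.2, -4.1]
grip_width: 0.0157
```

Run:
```python
from g import *
rep((.5148,.1845,.113),155.5)
```

```text
t 5.975 pos [0.5156 0.1853 0.116 ] z [-2.e-04 -0.e+00 -1.e+00] xyaw 155.54 turn z by 0.04 tool shift [ 0.0004 -0.0011  0.003 ] F [ 0.7 -0.2 -4.1] M [-0.    0.    0.05] w 0.015653810052313127 q6 -1.0
```

Call:
drive_tool:
  series:
    - [0,0,0.001,0,0,0,0]
    - [0,0,0.0008,0,0,0,0]
    - [0,0,0,0,0,0,0]

```text
time: 6.35
position: [0.5156, 0.1854, 0.1142]
tool_rot: [0.212, 0.977, -0.0, -0.0]
ft_force: [-0.7, -0.2, -4.2]
grip_width: 0.0161
```

Call:
drive_tool:
  series:
    - [0,0,0.0006,0,0,0,0]
    - [0,0,0,0,0,0,0]

```text
time: 6.6
position: [0.5156, 0.1853, 0.114]
tool_rot: [0.212, 0.977, 0.0, 0.0]
ft_force: [-1.3, -0.5, -1.0]
grip_width: 0.0157
```

Call:
drive_tool:
  series:
    - [0,0,0.0006,0,0,0,0]
    - [0,0,0,0,0,0,0]

```text
time: 6.85
position: [0.5157, 0.1854, 0.1139]
tool_rot: [0.212, 0.977, 0.0, 0.0]
ft_force: [-1.6, -1.0, 5.6]
grip_width: 0.0157
```

Contact: the lid is down on the ledge (10.9 mm drop, including about 1 mm of lift). I'll press a little, release and rise.

Call:
drive_tool:
  series:
    - [0,0,0.0006,0,0,0,0]
    - [0,0,0,0,0,0,0]
    - [0,0,-0.0006,0,0,0,0.3]
    - [0,0,0,0,0,0,0.5]
    - [0,0,0,0,0,0,0.6]

```text
time: 7.48
position: [0.5158, 0.1854, 0.1129]
tool_rot: [0.212, 0.977, 0.0, 0.0]
ft_force: [0.8, -0.9, 0.9]
grip_width: 0.038
```

Call:
drive_tool:
  series:
    - [0,0,0,0,0,0,0.8]
    - [0,0,0,0,0,0,0.8]
    - [0,0,0,0,0,0,0.8]
    - [0,0,0,0,0,0,0.8]
    - [0,0,0,0,0,0,0.8]

```text
time: 8.1
position: [0.5156, 0.1854, 0.1131]
tool_rot: [0.212, 0.977, 0.0, 0.0]
ft_force: [-0.0, 1.1, 0.0]
grip_width: 0.0696
```

Call:
drive_tool:
  series:
    - [0,0,-0.02,0,0,0,0.8]
    - [0,0,-0.05,0,0,0,0.8]
    - [0,0,-0.05,0,0,0,0.8]
    - [0.05,0,0,0,0,0,0.8]
    - [0.05,0,0,0,0,0,0.8]

```text
time: 8.72
position: [0.4242, 0.2271, 0.2339]
tool_rot: [0.213, 0.977, 0.001, 0.001]
ft_force: [-0.4, -0.2, 0.2]
grip_width: 0.0695
```

Call:
drive_tool:
  series:
    - [0.05,0,0,0,0,0,0.8]
    - [0,0.06,0,0,0,0,0.8]
    - [0,0.06,0,0,0,0,0.8]
    - [0,0.06,0,0,0,0,0.8]
    - [0,0,0,0,0,0,0.8]

```text
time: 9.35
position: [0.4552, 0.4148, 0.2326]
tool_rot: [0.21, 0.978, 0.001, 0.001]
ft_force: [0.4, -0.1, -0.1]
grip_width: 0.0696
```

Run:
```python
from h import *
f=lambda x:cv2.resize(x,(400,300),interpolation=cv2.INTER_CUBIC); c=[]
v,u=np.mgrid[0:480,0:640]
for n,C,(x0,y0) in (('scene',(362,250),(305,200)),('side',(338,215),(280,175))):
    p,d=robot.camera(n);X=pts(n,d);c.append(f(p[y0:y0+90,x0:x0+120])); p=p.astype(int)
    r=np.hypot(X[...,0]-.5148,X[...,1]-.1845)
    k=(d>0)&(r<.066)&(X[...,2]>.08)&(X[...,2]<.122)&(p.mean(2)>90)
    P=X[k]; s=np.linalg.lstsq(np.c_[P[:,:2]-[.5148,.1845],np.ones(len(P))],P[:,2],rcond=None)[0]
    b=(d>0)&(r<.05)&(p.max(2)<60)&(X[...,2]>.125)
    q=X[b]; print(n,'disc z',s[2].round(4),'tilt deg',np.degrees(s[:2]).round(2),'bar top',np.percentile(q[:,2],[50,90]).round(4),len(P))
cv2.imwrite('pics/end.png',np.hstack(c))
o=robot.get_obs();print(o['time'],o['position'],o['ft_force'])
```

```text
scene disc z 0.0987 tilt deg [ 0.11 -0.07] bar top [0.1374 0.1398] 1161
side disc z 0.1016 tilt deg [0.06 0.22] bar top [0.1387 0.1423] 1182
9.45 [0.45277585 0.41104894 0.23227347] [-0.65723149 -0.21079999 -0.21310092]
```

View pics/end.png

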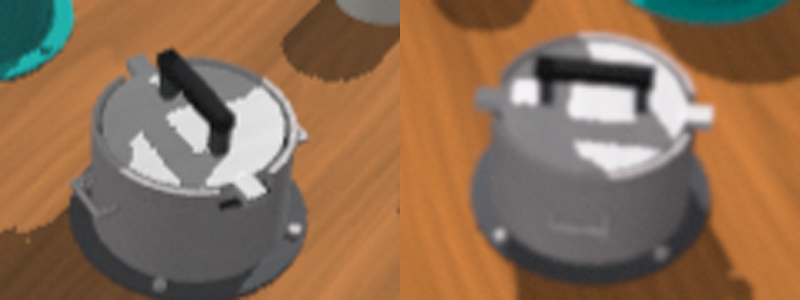

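The lid is level, both tongues are in their notches, and its top is about 100 mm up, the same as the other pot's lid.

```bash
python3 -c "
from rig import robot
print(robot.hand_in())"
```

```text
the job is handed in; nothing more can be done
None
```

The misaligned lid is now home. It was on the far pot, at about (0.515, 0.185), with its tongues some 54° out of line. I gripped the handle, turned the lid 54° anticlockwise, lowered it onto the ledge until I felt contact, then let go and moved the arm clear. I handed the job in at about 9.5 s.

**Last checks on this lid:**
- **Height:** the disc top measured 98.7 mm in the scene camera and 101.6 mm in the side camera, against a 100 mm rim. The two cameras differ by 3 mm, much as they did before the move. Both readings dropped about 10 mm, and they match the home lid's own readings (99.2 and 100.9 mm).
- **Level:** tilt is under 0.3° in both views.
- **Tongues:** both are seen down in their notches.
- **Forces:** every reading stayed below 6 N, apart from the brief press just before release, which I did not read.

**Other pot:** the arm never went near it. I did not measure its lid again at the end. No check failed.

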